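# Find the stamped bottle crate and send it to the dispatch line

## Task

One of the two empty wooden bottle crates has a round stamp under its base, and crates are sent out lying on their side with that stamp showing. Using only the fingertips, and without gripping or lifting anything, ease both crates over to the robot's left, where each stands, onto their long sides to see which is stamped. Then push the stamped one as it lies along the bench, away from the robot, until its far end rests on the white dispatch tape across its whole width, and leave the other crate lying there and everything else undisturbed.

Things in the scene. Friction and masses are not known exactly. Their poses are not given: they have to be found in the camera images.
- crate_a: empty open beech bottle crate, 200 (its x) by 100 (its y) by 130 high, 0.44 to 0.72 kg, the stamped one. Pushed near the top of its right long wall it tips about its left lower edge, past 45 degrees by itself; finger pads grip the wood, so follow the wall up in an arc about that edge (a level push jams or slides it). Origin: centre of underside; x away from the robot, y to its left
- crate_b: the twin of crate_a: same look, sizes, weights, origin and axes, but no stamp. Either may stand on either side. Walls 7 thick, ends 9 with a scoop 50 wide, 25 deep in the top edge; base 6 up, on two end runners. Friction on the bench 0.5 to 0.7. On its side a crate is 100 high, 130 across and stable; pushed on its near end, halfway up or lower, 55 from its underside, it slides straight
- stamp (a point): the centre of the round burnt-in stamp (a dark ring 74 across with a flask in it) in the middle of the underside of one crate, 6 above the bottom of its runners; hidden until the crate lies on its side. Tipped over to the left, its underside faces right, upright and open to the scene camera
- line: the dispatch line: a strip of white tape 50 wide (its x, away from the robot) and 670 long (its y, to the left), stuck flat on the bench beyond the crates; too thin to feel. Origin: its centre
- crate_a_rim (a point): the middle of the top edge line of the far end of crate_a (100 along its x, 130 above its underside)
- crate_a_nl (a point): the near left corner of the underside of crate_a, left and right as it stands upright seen from the robot
- crate_a_nr (a point): the near right corner of the underside of crate_a, left and right as it stands upright seen from the robot
- crate_a_fl (a point): the far left corner of the underside of crate_a, left and right as it stands upright seen from the robot
- crate_a_fr (a point): the far right corner of the underside of crate_a, left and right as it stands upright seen from the robot
- crate_b_nl (a point): the near left corner of the underside of crate_b, left and right as it stands upright seen from the robot
- crate_b_nr (a point): the near right corner of the underside of crate_b, left and right as it stands upright seen from the robot
- crate_b_fl (a point): the far left corner of the underside of crate_b, left and right as it stands upright seen from the robot
- crate_b_fr (a point): the far right corner of the underside of crate_b, left and right as it stands upright seen from the robot
- amber_bottle: amber stoppered reagent bottle, 40 across, 99 high, in front of the right crate, towards the robot. A loose bystander: leave it alone. Origin: centre of its underside
- dropper_bottle: clear dropper bottle with a rubber bulb, 40 across, 125 high, out beyond the left crate, near the tape. A loose bystander: leave it alone. Origin: centre of its underside
- beaker: glass beaker, 68 across, 92 high, at the far left. A loose bystander: leave it alone. Origin: centre of its underside
- wash_bottle: white wash bottle, 68 across, 192 high, its spout reaching 65 from its axis, at the right of the crates. A loose bystander: leave it alone. Origin: centre of its underside
- petri_dishes: stack of three dishes, 92 across, 44 high, at the right of the crates. A loose bystander: leave it alone. Origin: centre of its underside
- powder_jar: white jar with a black cap, 60 across, 75 high, at the near right. A loose bystander: leave it alone. Origin: centre of its underside

How it is judged:
On the way:
1. both crates lie on their left long sides, undersides facing right, short of the tape (angle between crate_a's own z axis and vertical between 1.48 and 1.66 rad and height (world z) of each of crate_a_fl, crate_b_fl below 0.01 m and height (world z) of each of crate_a_fr, crate_b_fr above 0.08 m and angle between crate_b's own z axis and vertical between 1.48 and 1.66 rad and x of each of crate_a_fl, crate_b_fl in the frame of line below -0.028 m), for 0.3 s.
At the end, for the whole second after the job is handed in: Both crates lie still on their left long sides; the far end of the stamped one is on the 50 mm tape across its whole width (3 mm grace either side, between the ends of the tape); the other crate has its left lower edge within 60 mm of where it started (x of crate_a_fl in the frame of line between -0.028 and 0.028 m and y of crate_a_fl in the frame of line between -0.338 and 0.338 m and x of crate_a_rim in the frame of line between -0.028 and 0.028 m and y of crate_a_rim in the frame of line between -0.338 and 0.338 m and angle between crate_a's own z axis and vertical between 1.48 and 1.66 rad and height (world z) of each of crate_a_fl, crate_b_fl below 0.01 m and height (world z) of each of crate_a_fr, crate_b_fr above 0.08 m and angle between crate_b's own z axis and vertical between 1.48 and 1.66 rad and linear speed of each of crate_a, crate_b below 0.01 m/s and distance of each of crate_b_fl, crate_b_nl from where it was at the start of the episode below 0.06 m); the robot touches nothing.
It fails at once if a crate is lifted clear of the bench (all four corners of its underside more than 20 mm up) (height (world z) of each of crate_a_nl, crate_a_nr, crate_a_fl, crate_a_fr above 0.02 m or height (world z) of each of crate_b_nl, crate_b_nr, crate_b_fl, crate_b_fr above 0.02 m).
It fails at once if a crate is flung over rather than eased over (turning faster than 10 rad/s) (angular speed of any of crate_a, crate_b above 10 rad/s).
It fails at once if a crate is gripped or pressed hard (over 40 N from the fingers) (contact force between the fingers and crate_a above 40 N or contact force between the fingers and crate_b above 40 N).
It fails at once if a bystander is shifted more than 25 mm or knocked over (distance of any of amber_bottle, dropper_bottle, beaker, wash_bottle, petri_dishes, powder_jar from where it was at the start of the episode above 0.025 m or angle between any of amber_bottle, dropper_bottle, beaker, wash_bottle, petri_dishes, powder_jar's own z axis and vertical above 0.35 rad).
It also fails if it takes over 67 s, if anything falls off the work surface, if the arm or the gripper's body presses on something with over 40 N, if the wrist force passes 120 N, or if a joint passes its speed limit or range.

## Robot

A 7-joint arm with a two-finger parallel gripper is mounted at the origin on the work surface. World frame = base frame: x ahead of the robot, y to its left, z up, the work surface at z = 0. Lengths are in m, angles in rad, forces in N, time in s.
With the tool pointing down it reaches from about 0.425 to 0.875 m from the base axis. Payload 8.4 kg.
Tool frame: the origin (TCP) lies at the very end of the fingers, on their centre line; the grasp point (between the pads) lies manip.grip_point_offset behind it (manip.grip_point_offset is the distance from the TCP to the grasp point, in m); z points along the fingers, y is the line along which they close (so a half turn about z gives the same grasp; the last joint's range is limited). The gripper opens to 85 mm and grips with 20 to 120 N. Pads are 22 mm wide; open, the fingers measure 114 mm over their backs; the gripper's body (76 mm by 85 mm) begins 54 mm behind the grasp point. The pads swing forward as they close: fully open they stand 13 mm farther back than shut.
Start: joints at [-1.384, 0.333, 0.04, 1.465, -0.013, 1.343, -0.059], TCP at [0.183, 0.624, 0.231] pointing down, gripper open.
Joint ranges: [-2.58, 2.58], [-0.38, 2.09], [-1.3, 1.39], [0.25, 2.4], [-1.5, 4.64], [0.08, 2.09], [-2.65, 2.65]. Speed limits (rad/s): [2.22, 2.22, 2.79, 2.79, 3.14, 3.14, 3.14].

## Interface

Orientations are given as a unit quaternion [x, y, z, w].
In Python, from bench import manip gives the robot as it stands.
- The arm moves only by the shell command python3 -m jog 'ROWS' [OPENING] [FORCE]. ROWS is JSON, a list that holds one entry, the list of rows, each a list of 6 numbers: the shift along the tool's x, y, z in m, then the turn, a rotation vector about the tool's x, y, z in rad. In form: [[[x, y, z, rx, ry, rz], ...]]. A call has 1 to 12 rows; each row is the pose to reach, as a shift and turn from the pose commanded when the call began, along the tool's axes at that moment; what a row does not reach only later rows make up. A row lasts 1/12 s, in which the tool goes at most 41.7 mm and 7.16 degrees, less where a joint would pass 70% of its speed; a pose out of reach is approached as far as the arm can. A call with a gripper value outside its range is refused whole. OPENING is the closure, from 0 (fully open) to 1 (shut), set as the call begins (- or left out, the last holds). The fingers move at their own pace and stop on an object; FORCE is the grip in N (left out, the last holds). Time passes only in rows, so rows that repeat a pose let the fingers close. It gives the time, the measured TCP pose, the force, the opening and the grip force at its end, in the units of the state.
- manip.read_state(): the state, without advancing time (a new reading comes with each control period).
- manip.capture(name): name is "scene" or "top" or "wrist"; returns a dict with "img" (400x640x3 uint8, red, green, blue), "fx", "fy", "cx", "cy" (pixels), "k1" (the pictures are not rectified: a ray, as slopes to the right and down, at radius r is drawn at 1 + k1 r^2 times it, then the intrinsics apply), "camera_from_world" (4x4, takes a point from world to camera coordinates). Camera axes: x right, y up, looking along -z (the intrinsics and any distortion apply to the point x, -y, -z); pixel columns grow to the right and rows downward; lengths in m; the calibration is good to about 2 mm. A picture is of the moment at which its call begins. There is no depth.
- manip.job_done(): hands the job in; it is judged then, once.
The state is a dict: "clock": time; "q": joint angles; "joint_velocities": joint speeds; "joint_efforts": joint torques, N m; "tcp_pos": TCP position; "ee_rot": TCP orientation; "ft_force": force on the tool from outside, world axes, zero at the start; "ft_torque": the same for the moment, N m; "grip_width": finger opening in m; "grasp_force": force on a finger pad.
Only numpy, scipy, OpenCV 4.12 (cv2) and the standard library are available. Lean on these libraries where they do the work, as an engineer would, in place of code of your own. Each camera call takes 0.05 s, during which the arm holds its last target. There are 200 camera calls.

## Working session

There is one attempt and no reset: what is moved stays moved. The work goes in short steps, Python scripts to look and compute and a shell command to move; the robot and the scene stay as the last step left them, time stands still between calls to the robot, and variables do not carry over. Pictures are saved under pics/ and viewed, at most 11 in all, crops included, and the job is handed in when it is done.

```bash
mkdir -p pics; ls
cat > h.py <<'E'
import numpy as np, cv2
from bench import manip
def ray(c,u,v):
    x,y=(u-c["cx"])/c["fx"],(v-c["cy"])/c["fy"]
    a,b=x,y
    for _ in range(20):
        s=1+c["k1"]*(a*a+b*b); a,b=x/s,y/s
    M=np.array(c["camera_from_world"]); R,t=M[:3,:3],M[:3,3]
    return -R.T@t, R.T@np.array([a,-b,-1.])
def at(c,u,v,z):
    o,d=ray(c,u,v); return o+d*(z-o[2])/d[2]
def proj(c,p):
    M=np.array(c["camera_from_world"]); q=M[:3,:3]@np.array(p)+M[:3,3]
    a,b=q[0]/-q[2],-q[1]/-q[2]; s=1+c["k1"]*(a*a+b*b)
    return c["fx"]*a*s+c["cx"], c["fy"]*b*s+c["cy"]
def snap(n,f):
    c=manip.capture(n); cv2.imwrite(f"pics/{f}.png",c["img"][:,:,::-1]); 
    import pickle; pickle.dump(c,open(f"pics/{f}.pkl","wb")); return c
E
python3 - <<'E'
from h import *
for n in("scene","top"):
    c=snap(n,n+"0"); o,_=ray(c,320,200); print(n,o,c["fx"],c["k1"])
s=manip.read_state(); print(s,manip.grip_point_offset)
E
```

```text
pics
scene [ 1.15422959 -0.729053    0.82696312] 423.80587934046946 -0.0021887082346638735
top [0.38427298 0.01879695 1.22080832] 381.9506533336949 -0.08796633195068652
{'clock': 0.1, 'q': array([-1.38420107,  0.33380695,  0.03993032,  1.46615639, -0.01338474,
        1.34329935, -0.05851658]), 'joint_velocities': array([-3.50854989e-04, -9.32573991e-04,  6.04582018e-04, -1.37764580e-05,
        9.32696356e-04,  4.66801045e-04, -2.56394041e-04]), 'joint_efforts': array([ 3.50812028e-03, -6.60014105e+01,  1.36984337e+00, -4.06470752e+01,
        1.70642330e-02,  8.94406607e-03,  2.39330944e-05]), 'tcp_pos': array([0.18319829, 0.62323446, 0.23054546]), 'ee_rot': array([ 1.42452480e-01,  9.89801393e-01, -7.01031673e-04, -3.71644767e-05]), 'ft_force': array([ 0.30931201,  0.84955031, -0.78143669]), 'ft_torque': array([ 0.00309468, -0.01054941, -0.0140494 ]), 'grasp_force': 0.0, 'grip_width': 0.08561725628593637} 0.0187
```

View pics/top0.png

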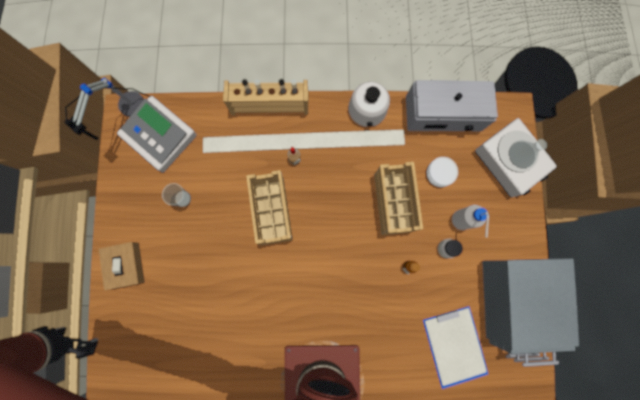

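View pics/scene0.png

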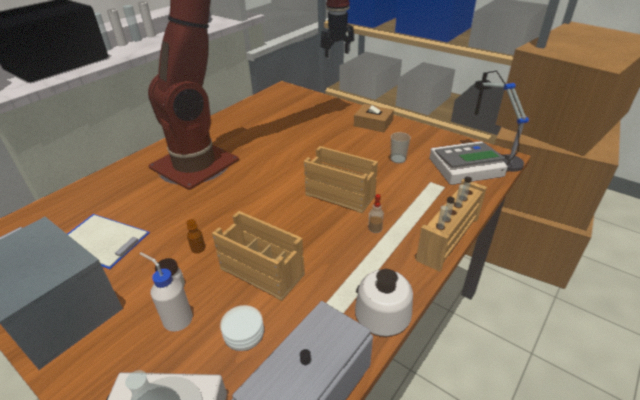

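The top view shows the left crate around (269,208), the right one around (399,199), tape from (203,145) to (404,137), dropper at (294,157), and amber bottle at (410,267). The scene view agrees. Next, an enlarged crop for the corners.

Run:
```python
import cv2
a=cv2.imread("pics/top0.png")[120:280,235:495]
cv2.imwrite("pics/c0.png",cv2.resize(a,None,fx=3,fy=3,interpolation=cv2.INTER_CUBIC))
```

```text
(no output)
```

View pics/c0.png

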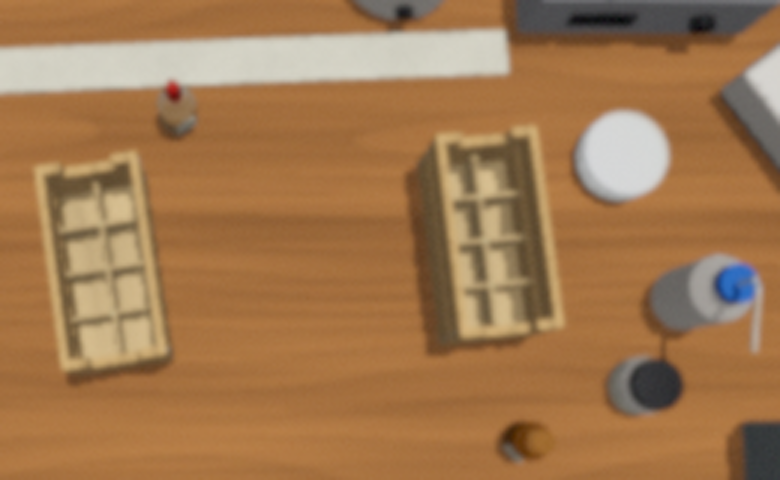

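```bash
cat > m.py <<'E'
from h import *; import pickle
c=pickle.load(open("pics/top0.pkl","rb"))
f=lambda u,v,z:at(c,235+u/3-.33,120+v/3-.33,z)[:2]
for n,P in dict(L=[(36,168),(137,152),(168,356),(66,370)],R=[(436,135),(536,127),(562,327),(462,340)]).items():
    q=np.array([f(*p,.13) for p in P]); ctr=q.mean(0)
    d=(q[0]-q[3]+q[1]-q[2]); yaw=np.arctan2(d[1],d[0])
    print(n,q.round(3).tolist(),"ctr",ctr.round(4),"yaw",yaw.round(3),"len",np.linalg.norm(d)/2,"wid",np.linalg.norm(q[0]-q[1]))
for n,p in dict(tR_far=(507,30),tR_near=(509,75),tM_far=(250,37),tM_near=(250,84),tL_far=(0,46),tL_near=(0,94)).items(): print(n,f(*p,0).round(4))
for n,p,z in [("dropper",(180,127),.0),("petri",(623,155),.044),("washneck",(722,287),.13),("washbase",(682,302),.03),("jar",(655,384),.075),("amber",(530,440),.09)]: print(n,f(*p,z).round(3))
E
python3 m.py
```

```text
L [[0.622, 0.217], [0.637, 0.119], [0.439, 0.088], [0.426, 0.185]] ctr [0.5308 0.1523] yaw 0.159 len 0.19955184391138198 wid 0.09951231033991
R [[0.653, -0.174], [0.661, -0.273], [0.463, -0.29], [0.452, -0.192]] ctr [ 0.557  -0.2324] yaw 0.088 len 0.19997384150543812 wid 0.09998772560876129
tR_far [ 0.8053 -0.281 ]
tR_near [ 0.753  -0.2808]
tM_far [0.7972 0.0067]
tM_near [0.7431 0.0071]
tL_far [0.7889 0.2845]
tL_near [0.7337 0.2828]
dropper [0.695 0.084]
petri [ 0.652 -0.389]
washneck [ 0.5   -0.451]
washbase [ 0.495 -0.449]
jar [ 0.409 -0.399]
amber [ 0.355 -0.265]
```

```bash
cat > plan.py <<'E'
from h import *
from scipy.spatial.transform import Rotation as Ro
C={"L":((.5308,.1523),.159),"R":((.557,-.2324),.088)}
def pose(cr,p,rot=(0,0,0)):   # p in crate frame (x,y,z), rot vector in the crate-aligned tool frame (x=crate y, y=crate x, z=down)
    (cx,cy),a=C[cr]; Rz=Ro.from_euler("z",a)
    B=Rz*Ro.from_matrix(np.array([[0,1,0],[1,0,0],[0,0,-1.]]))
    return Rz.apply(p)+[cx,cy,0], B*Ro.from_rotvec(rot)
def rows(poses):
    s=manip.read_state(); R0=Ro.from_quat(s["ee_rot"]); p0=np.array(s["tcp_pos"])
    for p,R in poses: print(R0.inv().apply(p-p0).round(3).tolist(),(R0.inv()*R).as_rotvec().round(3).tolist(),"world",np.round(p,3))
def tip(cr,yc,zc,angs,pre):    # arc about left lower edge; start contact TCP at crate y=yc,z=zc
    out=[]
    for t in np.radians(angs):
        y,z=yc-.05,zc
        out.append(pose(cr,(0,.05+y*np.cos(t)+z*np.sin(t),-y*np.sin(t)+z*np.cos(t)),(0,pre-t,0)))
    return out
E
python3 - <<'E'
from plan import *
import pickle
rows([pose("L",(0,-.085,.23),(0,.17,0)),pose("L",(0,-.085,.10),(0,.17,0))])
c=pickle.load(open("pics/top0.pkl","rb")); print("beaker",at(c,175,195,.04))
E
```

```text
[-0.503, -0.431, 0.001] [-0.097, 0.153, 1.123] world [0.544 0.068 0.23 ]
[-0.503, -0.43, 0.131] [-0.097, 0.153, 1.123] world [0.544 0.068 0.1  ]
beaker [0.5808973  0.46060683 0.04      ]
```

```bash
python3 -m jog '[[[-0.25,-0.215,0,-0.05,0.077,0.56],[-0.25,-0.215,0,-0.05,0.077,0.56],[-0.25,-0.215,0,-0.05,0.077,0.56],[-0.503,-0.431,0,-0.097,0.153,1.123],[-0.503,-0.431,0,-0.097,0.153,1.123],[-0.503,-0.431,0,-0.097,0.153,1.123],[-0.503,-0.431,0,-0.097,0.153,1.123],[-0.503,-0.431,0,-0.097,0.153,1.123],[-0.503,-0.431,0,-0.097,0.153,1.123],[-0.503,-0.431,0,-0.097,0.153,1.123],[-0.503,-0.431,0,-0.097,0.153,1.123],[-0.503,-0.431,0,-0.097,0.153,1.123]]]' 0.5
python3 -c "
from plan import *
rows([pose('L',(0,-.085,.23),(0,.17,0)),pose('L',(0,-.085,.10),(0,.17,0))]); print(manip.read_state()['q'])"
```

```text
clock: 1.1
tcp_pos: [0.4562, 0.2023, 0.2314]
ee_rot: [0.646, 0.758, 0.056, -0.065]
ft_force: [1.3, 0.1, -0.8]
grip_width: 0.0424
grasp_force: 0.0
[-0.144, 0.066, -0.024] [0.001, -0.002, -0.0] world [0.544 0.068 0.23 ]
[-0.167, 0.066, 0.104] [0.001, -0.002, -0.0] world [0.544 0.068 0.1  ]
[-0.90267187 -0.01922504  0.51715725  1.879183   -0.16731182  1.24379283
 -0.17557917]
```

```bash
python3 -m jog '[[[-0.144,0.066,-0.024,0,0,0],[-0.144,0.066,-0.024,0,0,0],[-0.144,0.066,-0.024,0,0,0],[-0.144,0.066,-0.024,0,0,0],[-0.144,0.066,-0.024,0,0,0],[-0.155,0.066,0.04,0,0,0],[-0.155,0.066,0.04,0,0,0],[-0.167,0.066,0.104,0,0,0],[-0.167,0.066,0.104,0,0,0],[-0.167,0.066,0.104,0,0,0],[-0.167,0.066,0.104,0,0,0],[-0.167,0.066,0.104,0,0,0]]]'
python3 -c "
from plan import *
rows([pose('L',(0,-.085,.10),(0,.17,0))]); print(manip.read_state()['q'])
snap('scene','s1');snap('wrist','w1')
import cv2
a=cv2.imread('pics/s1.png')[100:280,200:460]
cv2.imwrite('pics/c1.png',cv2.resize(a,None,fx=3,fy=3,interpolation=cv2.INTER_CUBIC))"
```

```text
clock: 2.1
tcp_pos: [0.5451, 0.0699, 0.1019]
ee_rot: [0.646, 0.758, 0.056, -0.065]
ft_force: [-0.4, -0.7, 1.2]
grip_width: 0.0427
grasp_force: 0.0
[-0.002, -0.001, 0.002] [0.002, -0.002, 0.0] world [0.544 0.068 0.1  ]
[-0.65936516  0.29232398  0.65915277  1.88486614 -0.39663208  1.08036986
  0.33865747]
```

View pics/c1.png

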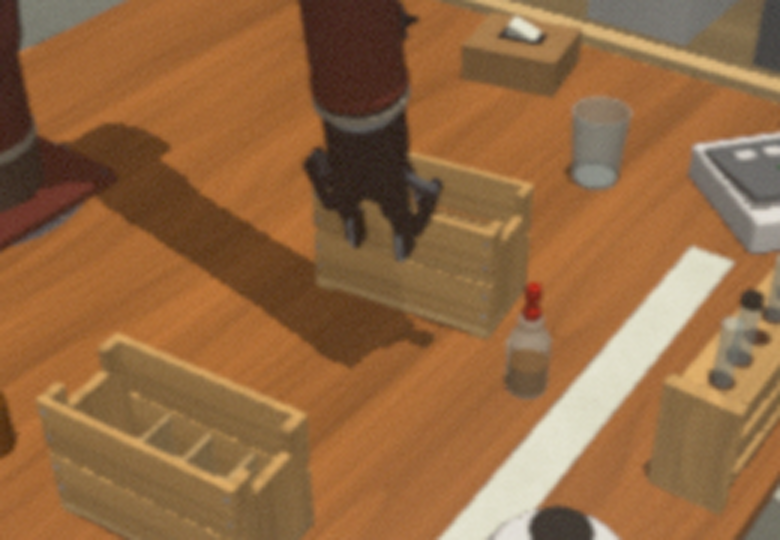

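The crop shows both fingertips at (355,243) and (405,255), just below the top of the left crate's right wall. The dropper and beaker are clear.

```bash
python3 -c "
from plan import *
rows([pose('L',(0,-.068,.10),(0,.17,0)),pose('L',(0,-.060,.10),(0,.17,0))]+tip('L',-.058,.10,[3,6,9,12,15,18,21,24,27,30],.17))"
```

```text
[0.015, -0.002, 0.005] [0.003, -0.002, 0.001] world [0.542 0.085 0.1  ]
[0.023, -0.002, 0.006] [0.003, -0.002, 0.001] world [0.54  0.093 0.1  ]
[0.031, -0.002, 0.002] [0.003, -0.054, 0.001] world [0.539 0.1   0.106]
[0.037, -0.002, -0.002] [0.004, -0.107, 0.001] world [0.538 0.106 0.111]
[0.044, -0.002, -0.006] [0.004, -0.159, 0.0] world [0.537 0.112 0.116]
[0.051, -0.002, -0.009] [0.004, -0.212, 0.0] world [0.536 0.118 0.12 ]
[0.058, -0.001, -0.012] [0.004, -0.264, 0.0] world [0.535 0.124 0.125]
[0.065, -0.001, -0.015] [0.004, -0.316, 0.0] world [0.534 0.131 0.128]
[0.073, -0.001, -0.017] [0.004, -0.369, 0.0] world [0.533 0.137 0.132]
[0.08, -0.001, -0.019] [0.004, -0.421, -0.0] world [0.532 0.144 0.135]
[0.088, -0.001, -0.021] [0.004, -0.473, -0.0] world [0.531 0.151 0.138]
[0.095, -0.001, -0.022] [0.004, -0.526, -0.0] world [0.53  0.159 0.141]
```

```bash
python3 -m jog '[[[0.015,-0.002,0.005,0,0,0],[0.023,-0.002,0.006,0,0,0],[0.031,-0.002,0.002,0,-0.054,0],[0.037,-0.002,-0.002,0,-0.107,0],[0.044,-0.002,-0.006,0,-0.159,0],[0.051,-0.002,-0.009,0,-0.212,0],[0.058,-0.001,-0.012,0,-0.264,0],[0.065,-0.001,-0.015,0,-0.316,0],[0.073,-0.001,-0.017,0,-0.369,0]]]'
python3 -c "
from plan import *
rows(tip('L',-.058,.10,[21,24,27,30,33,36,39,42,45,48,51,54,57],.17))
print(manip.read_state()['q'])
snap('scene','s2')
import cv2
a=cv2.imread('pics/s2.png')[100:280,200:460]
cv2.imwrite('pics/c2.png',cv2.resize(a,None,fx=2,fy=2,interpolation=cv2.INTER_CUBIC))"
```

```text
clock: 2.95
tcp_pos: [0.5331, 0.1381, 0.1316]
ee_rot: [0.646, 0.757, -0.063, 0.077]
ft_force: [-0.8, -2.8, 4.2]
grip_width: 0.0426
grasp_force: 1.9
[-0.001, -0.0, -0.0] [0.003, 0.003, -0.001] world [0.533 0.137 0.132]
[0.006, -0.0, -0.005] [0.003, -0.05, -0.001] world [0.532 0.144 0.135]
[0.012, -0.0, -0.009] [0.003, -0.102, -0.001] world [0.531 0.151 0.138]
[0.019, -0.0, -0.013] [0.003, -0.154, -0.001] world [0.53  0.159 0.141]
[0.026, -0.0, -0.016] [0.003, -0.207, -0.001] world [0.529 0.166 0.143]
[0.033, -0.0, -0.02] [0.003, -0.259, -0.002] world [0.527 0.173 0.144]
[0.04, -0.0, -0.022] [0.003, -0.311, -0.002] world [0.526 0.181 0.146]
[0.047, -0.0, -0.025] [0.003, -0.364, -0.002] world [0.525 0.188 0.147]
[0.055, -0.0, -0.027] [0.003, -0.416, -0.002] world [0.524 0.196 0.147]
[0.062, -0.0, -0.028] [0.003, -0.469, -0.002] world [0.523 0.204 0.147]
[0.07, -0.0, -0.03] [0.003, -0.521, -0.002] world [0.521 0.211 0.147]
[0.077, -0.0, -0.03] [0.003, -0.573, -0.002] world [0.52  0.219 0.146]
[0.085, -0.0, -0.031] [0.003, -0.626, -0.002] world [0.519 0.226 0.145]
[-1.03687177  0.27309116  0.67417744  1.84337521  0.02874376  1.12366987
 -0.23237979]
```

View pics/c2.png

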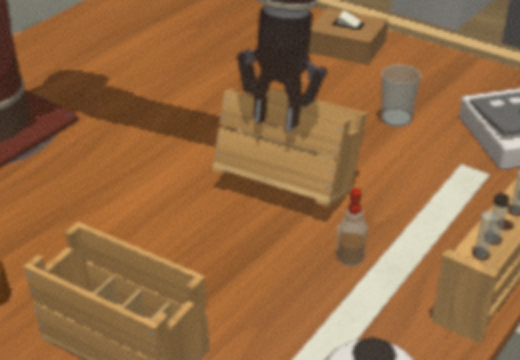

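The picture shows the crate tilting about its left edge, around 20°, with both fingertips holding on the wall at about (262,125) and (292,128). I'll continue the arc.

```bash
python3 -m jog '[[[0.006,0,-0.005,0,-0.05,0],[0.012,0,-0.009,0,-0.102,0],[0.019,0,-0.013,0,-0.154,0],[0.026,0,-0.016,0,-0.207,0],[0.033,0,-0.02,0,-0.259,0],[0.04,0,-0.022,0,-0.311,0],[0.047,0,-0.025,0,-0.364,0],[0.055,0,-0.027,0,-0.416,0],[0.058,0,-0.0275,0,-0.442,0],[0.062,0,-0.028,0,-0.469,0],[0.066,0,-0.029,0,-0.495,0],[0.07,0,-0.03,0,-0.521,0]]]'
python3 -c "
from plan import *
rows(tip('L',-.058,.10,[51,54,57,60],.17)+[pose('L',(0,.02,.24),(0,-.5,0)),pose('L',(0,-.05,.25))])
print(manip.read_state()['q'])
snap('scene','s3')
import cv2
a=cv2.imread('pics/s3.png')[100:280,200:460]
cv2.imwrite('pics/c3.png',cv2.resize(a,None,fx=2,fy=2,interpolation=cv2.INTER_CUBIC))"
```

```text
clock: 4.0
tcp_pos: [0.5207, 0.2112, 0.1457]
ee_rot: [0.608, 0.712, -0.228, 0.268]
ft_force: [-0.3, -0.2, -0.1]
grip_width: 0.0425
grasp_force: 0.0
[-0.001, 0.001, -0.001] [-0.0, -0.001, -0.001] world [0.521 0.211 0.147]
[0.005, 0.001, -0.005] [-0.0, -0.053, -0.001] world [0.52  0.219 0.146]
[0.012, 0.001, -0.01] [-0.0, -0.105, -0.001] world [0.519 0.226 0.145]
[0.019, 0.001, -0.013] [-0.0, -0.158, -0.001] world [0.518 0.234 0.144]
[-0.092, 0.001, -0.045] [-0.0, 0.219, -0.001] world [0.528 0.172 0.24 ]
[-0.151, 0.001, -0.006] [0.0, 0.719, -0.001] world [0.539 0.103 0.25 ]
[-1.30609675  0.56699441  0.66517511  1.6542309   0.28417707  1.40430151
 -0.6007792 ]
```

View pics/c3.png

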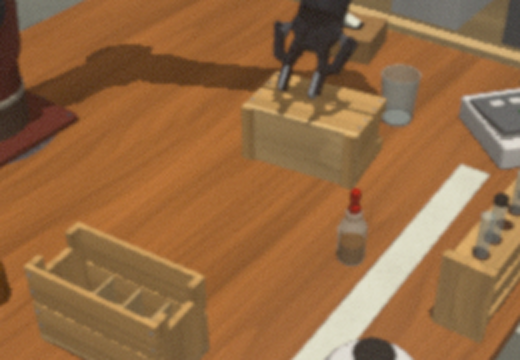

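The left crate lies on its side. Its underside, around (300,145), is plain wood, so the right crate should be the stamped one. Next I retreat and move over to it.

```bash
python3 -m jog '[[[-0.092,0,-0.045,0,0.219,0],[-0.092,0,-0.045,0,0.219,0],[-0.092,0,-0.045,0,0.219,0],[-0.151,0,-0.006,0,0.719,0],[-0.151,0,-0.006,0,0.719,0],[-0.151,0,-0.006,0,0.719,0],[-0.151,0,-0.006,0,0.719,0],[-0.151,0,-0.006,0,0.719,0]]]'
python3 -c "
from plan import *
rows([pose('R',(0,-.085,.24),(0,.17,0)),pose('R',(0,-.085,.10),(0,.17,0))])"
```

```text
clock: 4.72
tcp_pos: [0.5392, 0.096, 0.2513]
ee_rot: [0.653, 0.757, 0.005, -0.002]
ft_force: [0.3, -1.6, -0.4]
grip_width: 0.0426
grasp_force: 0.0
[-0.412, -0.035, 0.007] [-0.001, 0.16, 0.059] world [ 0.564 -0.317  0.24 ]
[-0.414, -0.036, 0.147] [-0.001, 0.16, 0.059] world [ 0.564 -0.317  0.1  ]
```

```bash
python3 -m jog '[[[-0.412,-0.035,0.007,0,0.16,0.059],[-0.412,-0.035,0.007,0,0.16,0.059],[-0.412,-0.035,0.007,0,0.16,0.059],[-0.412,-0.035,0.007,0,0.16,0.059],[-0.412,-0.035,0.007,0,0.16,0.059],[-0.412,-0.035,0.007,0,0.16,0.059],[-0.412,-0.035,0.007,0,0.16,0.059],[-0.412,-0.035,0.007,0,0.16,0.059],[-0.412,-0.035,0.007,0,0.16,0.059],[-0.412,-0.035,0.007,0,0.16,0.059],[-0.412,-0.035,0.007,0,0.16,0.059],[-0.412,-0.035,0.007,0,0.16,0.059]]]'
python3 -c "
from plan import *
rows([pose('R',(0,-.085,.24),(0,.17,0)),pose('R',(0,-.085,.10),(0,.17,0))]); print(manip.read_state()['q'])"
```

```text
clock: 5.72
tcp_pos: [0.5667, -0.3127, 0.2409]
ee_rot: [0.671, 0.737, 0.051, -0.061]
ft_force: [0.6, -0.1, 0.4]
grip_width: 0.0429
grasp_force: 0.0
[-0.004, -0.003, 0.0] [-0.009, 0.011, 0.005] world [ 0.564 -0.317  0.24 ]
[-0.026, -0.002, 0.139] [-0.009, 0.011, 0.005] world [ 0.564 -0.317  0.1  ]
[-0.11113799  0.53138823  0.92402622  1.39856972 -0.51360245  1.54725514
  0.91090731]
```

```bash
python3 -m jog '[[[-0.01,-0.002,0.04,0,0.005,0],[-0.015,-0.002,0.08,0,0.01,0],[-0.02,-0.002,0.11,0,0.01,0],[-0.026,-0.002,0.139,0,0.01,0],[-0.026,-0.002,0.139,0,0.01,0],[-0.026,-0.002,0.139,0,0.01,0]]]'
python3 -c "
from plan import *
rows([pose('R',(0,-.068,.10),(0,.17,0)),pose('R',(0,-.060,.10),(0,.17,0))]+tip('R',-.058,.10,[3,6,9,12,15,18,21,24,27,30],.17));print(manip.read_state()['q'])"
```

```text
clock: 6.22
tcp_pos: [0.5661, -0.3109, 0.0999]
ee_rot: [0.668, 0.739, 0.055, -0.066]
ft_force: [-0.2, 0.0, 1.0]
grip_width: 0.0425
grasp_force: 0.0
[0.011, -0.002, 0.002] [-0.009, -0.002, 0.013] world [ 0.563 -0.3    0.1  ]
[0.019, -0.002, 0.003] [-0.009, -0.002, 0.013] world [ 0.562 -0.292  0.1  ]
[0.027, -0.002, -0.001] [-0.009, -0.055, 0.013] world [ 0.562 -0.285  0.106]
[0.033, -0.002, -0.005] [-0.009, -0.107, 0.013] world [ 0.561 -0.279  0.111]
[0.04, -0.002, -0.009] [-0.008, -0.159, 0.013] world [ 0.561 -0.273  0.116]
[0.047, -0.002, -0.012] [-0.008, -0.212, 0.014] world [ 0.56  -0.267  0.12 ]
[0.054, -0.002, -0.016] [-0.008, -0.264, 0.014] world [ 0.559 -0.261  0.125]
[0.061, -0.002, -0.018] [-0.007, -0.316, 0.014] world [ 0.559 -0.254  0.128]
[0.069, -0.001, -0.021] [-0.007, -0.369, 0.014] world [ 0.558 -0.247  0.132]
[0.076, -0.001, -0.023] [-0.006, -0.421, 0.014] world [ 0.558 -0.24   0.135]
[0.084, -0.001, -0.024] [-0.006, -0.474, 0.015] world [ 0.557 -0.233  0.138]
[0.091, -0.001, -0.025] [-0.006, -0.526, 0.015] world [ 0.556 -0.226  0.141]
[-0.07740338  0.63936583  0.8537196   1.55539902 -0.60078598  1.3293953
  1.00516441]
```

```bash
python3 -m jog '[[[0.011,-0.002,0.002,-0.009,0,0.013],[0.019,-0.002,0.003,-0.009,0,0.013],[0.027,-0.002,-0.001,-0.009,-0.055,0.013],[0.033,-0.002,-0.005,-0.009,-0.107,0.013],[0.04,-0.002,-0.009,-0.008,-0.159,0.013],[0.047,-0.002,-0.012,-0.008,-0.212,0.013],[0.054,-0.002,-0.016,-0.008,-0.264,0.013],[0.061,-0.002,-0.018,-0.007,-0.316,0.013],[0.069,-0.002,-0.021,-0.007,-0.369,0.013]]]'
python3 -c "
from plan import *
rows(tip('R',-.058,.10,[21,24,27,30,33,36,39,42,45,48,51,54,57],.17))
print(manip.read_state()['q'])"
```

```text
clock: 6.97
tcp_pos: [0.5592, -0.2492, 0.1358]
ee_rot: [0.672, 0.733, -0.065, 0.076]
ft_force: [0.6, -1.4, 1.6]
grip_width: 0.0427
grasp_force: 0.7
[0.003, -0.001, 0.003] [0.007, 0.005, -0.002] world [ 0.558 -0.247  0.132]
[0.009, -0.001, -0.001] [0.007, -0.048, -0.002] world [ 0.558 -0.24   0.135]
[0.015, -0.001, -0.005] [0.007, -0.1, -0.002] world [ 0.557 -0.233  0.138]
[0.022, -0.001, -0.009] [0.007, -0.152, -0.002] world [ 0.556 -0.226  0.141]
[0.029, -0.001, -0.013] [0.007, -0.205, -0.002] world [ 0.556 -0.219  0.143]
[0.036, -0.001, -0.016] [0.007, -0.257, -0.003] world [ 0.555 -0.211  0.144]
[0.043, -0.001, -0.019] [0.007, -0.309, -0.003] world [ 0.554 -0.204  0.146]
[0.05, -0.001, -0.021] [0.006, -0.362, -0.003] world [ 0.554 -0.196  0.147]
[0.058, -0.001, -0.023] [0.006, -0.414, -0.003] world [ 0.553 -0.188  0.147]
[0.065, -0.001, -0.025] [0.006, -0.466, -0.003] world [ 0.552 -0.181  0.147]
[0.073, -0.001, -0.026] [0.006, -0.519, -0.003] world [ 0.552 -0.173  0.147]
[0.081, -0.001, -0.027] [0.006, -0.571, -0.004] world [ 0.551 -0.165  0.146]
[0.088, -0.001, -0.027] [0.006, -0.624, -0.004] world [ 0.55  -0.158  0.145]
[-0.63566024  0.45329888  1.10776681  1.80942099 -0.26855144  1.02656338
  0.62314386]
```

```bash
python3 -m jog '[[[0.009,-0.001,-0.001,0,-0.048,0],[0.015,-0.001,-0.005,0,-0.1,0],[0.022,-0.001,-0.009,0,-0.152,0],[0.029,-0.001,-0.013,0,-0.205,0],[0.036,-0.001,-0.016,0,-0.257,0],[0.043,-0.001,-0.019,0,-0.309,0]]]'
python3 -c "
from plan import *
rows(tip('R',-.058,.10,[36,39,42,45,47,48,51,54,57],.17))
print(manip.read_state()['q'])"
```

```text
clock: 7.47
tcp_pos: [0.5544, -0.202, 0.1452]
ee_rot: [0.654, 0.714, -0.167, 0.188]
ft_force: [1.0, 0.2, -0.2]
grip_width: 0.0429
grasp_force: 0.1
[-0.008, -0.0, 0.005] [0.006, 0.05, -0.002] world [ 0.555 -0.211  0.144]
[-0.002, -0.0, 0.0] [0.006, -0.002, -0.003] world [ 0.554 -0.204  0.146]
[0.005, -0.0, -0.004] [0.006, -0.055, -0.003] world [ 0.554 -0.196  0.147]
[0.011, -0.0, -0.008] [0.006, -0.107, -0.003] world [ 0.553 -0.188  0.147]
[0.016, -0.0, -0.011] [0.006, -0.142, -0.003] world [ 0.553 -0.183  0.147]
[0.018, -0.0, -0.012] [0.006, -0.159, -0.003] world [ 0.552 -0.181  0.147]
[0.025, -0.0, -0.016] [0.006, -0.212, -0.003] world [ 0.552 -0.173  0.147]
[0.032, -0.0, -0.019] [0.006, -0.264, -0.003] world [ 0.551 -0.165  0.146]
[0.039, -0.0, -0.022] [0.006, -0.316, -0.003] world [ 0.55  -0.158  0.145]
[-1.06539663  0.53634904  1.3181866   1.93756488 -0.03798361  0.90571123
  0.28204328]
```

Joint 3 is close to its range limit, so I'll finish the arc without turning the tool further.

```bash
python3 -m jog '[[[0.0025,0,-0.002,0,0,0],[0.005,0,-0.004,0,0,0],[0.008,0,-0.006,0,0,0],[0.011,0,-0.008,0,0,0],[0.0145,0,-0.01,0,0,0],[0.018,0,-0.012,0,0,0],[0.021,0,-0.014,0,0,0],[0.025,0,-0.016,0,0,0],[0.028,0,-0.0175,0,0,0],[0.032,0,-0.019,0,0,0]]]'
python3 -c "
from plan import *
rows([pose('R',(0,.02,.24),(0,-.4,0)),pose('R',(-.05,-.02,.26))])
print(manip.read_state()['q'])
snap('scene','s4')
import cv2
a=cv2.imread('pics/s4.png')[100:340,170:470]
cv2.imwrite('pics/c4.png',cv2.resize(a,None,fx=2,fy=2,interpolation=cv2.INTER_CUBIC))"
```

```text
clock: 8.3
tcp_pos: [0.5496, -0.1661, 0.1441]
ee_rot: [0.654, 0.713, -0.169, 0.186]
ft_force: [-0.5, -0.5, 0.1]
grip_width: 0.0424
grasp_force: 0.0
[-0.087, 0.002, -0.061] [0.002, 0.107, -0.002] world [ 0.555 -0.212  0.24 ]
[-0.132, -0.048, -0.059] [0.003, 0.507, -0.001] world [ 0.509 -0.257  0.26 ]
[-1.1434605   0.53429127  1.32832647  1.94738794 -0.02698513  0.93760768
  0.21821249]
```

View pics/c4.png

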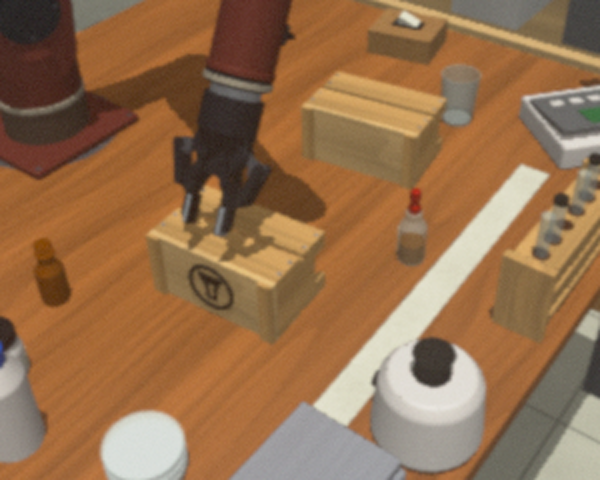

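Both crates lie on their left sides. The stamp shows at (212,287) on the right crate, which confirms it as crate_a. I'll retreat and measure again from above.

```bash
cat >> plan.py <<'E'
def push(p,yaw,z):  # tool x = crate x (forward), y = -crate y, z down
    return np.array([p[0],p[1],z]), Ro.from_euler("z",yaw)*Ro.from_matrix(np.diag([1,-1,-1.]))
E
python3 -m jog '[[[-0.087,0,-0.061,0,0.107,0],[-0.087,0,-0.061,0,0.107,0],[-0.087,0,-0.061,0,0.107,0],[-0.132,-0.048,-0.059,0,0.507,0],[-0.132,-0.048,-0.059,0,0.507,0],[-0.132,-0.048,-0.059,0,0.507,0],[-0.132,-0.048,-0.059,0,0.507,0]]]'
python3 -c "
from plan import *
rows([push((.42,-.14),.088,.26)]); print(manip.read_state()['q'])"
```

```text
clock: 8.93
tcp_pos: [0.5088, -0.258, 0.2616]
ee_rot: [0.676, 0.737, 0.005, 0.001]
ft_force: [-0.3, 0.3, 0.3]
grip_width: 0.0428
grasp_force: 0.0
[0.125, -0.078, 0.002] [0.002, -0.01, 1.569] world [ 0.42 -0.14  0.26]
[-0.57625253  0.27729907  1.18102614  1.66289954 -0.27033824  1.37502369
  0.73064022]
```

```bash
python3 -m jog '[[[0.02,-0.01,0,0,0,0.12],[0.03,-0.015,0,0,0,0.25],[0.04,-0.02,0,0,0,0.38],[0.05,-0.03,0,0,0,0.5],[0.06,-0.04,0,0,0,0.62],[0.07,-0.045,0,0,0,0.75],[0.08,-0.05,0,0,0,0.88],[0.09,-0.055,0,0,0,1.0],[0.1,-0.06,0,0,0,1.12],[0.11,-0.07,0,0,0,1.25],[0.12,-0.075,0,0,0,1.37],[0.125,-0.078,0,0,0,1.5]]]'
python3 -c "
from plan import *
rows([push((.42,-.14),.088,.26)]); print(manip.read_state()['q'])
snap('top','t5')
a=cv2.imread('pics/t5.png')[110:270,190:450]
cv2.imwrite('pics/c5.png',cv2.resize(a,None,fx=3,fy=3,interpolation=cv2.INTER_CUBIC))"
```

```text
clock: 9.93
tcp_pos: [0.4197, -0.1383, 0.2593]
ee_rot: [0.991, 0.132, 0.001, -0.0]
ft_force: [0.7, -0.6, -1.4]
grip_width: 0.0426
grasp_force: 0.0
[-0.0, 0.002, -0.001] [-0.0, -0.003, 0.178] world [ 0.42 -0.14  0.26]
[-0.76434115 -0.25971255  0.84754676  1.93086957  0.19614362  1.38568022
 -1.27481883]
```

View pics/c5.png

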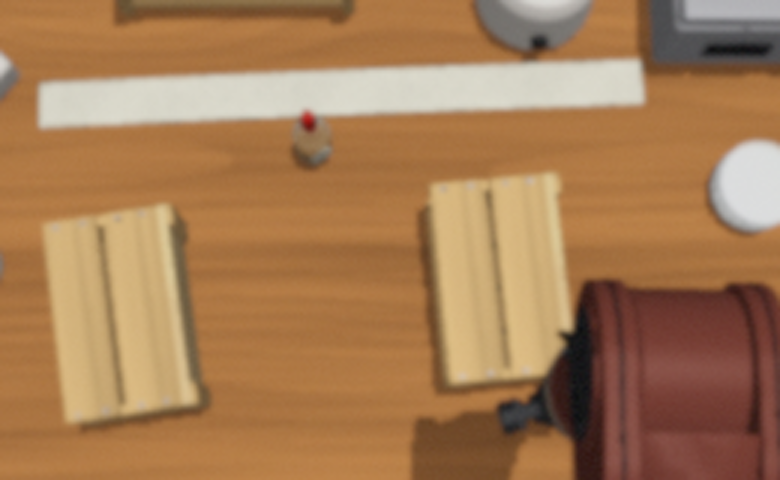

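The top view shows the stamped crate's upper face with corners near (430,183), (557,174) and (443,388). Crate_b is at (44,222), (170,206) and (67,422), and the bystanders haven't moved.

Run:
```python
from plan import *; import pickle
c=pickle.load(open("pics/t5.pkl","rb"))
f=lambda u,v,z:at(c,190+u/3-.33,110+v/3-.33,z)[:2]
for n,P in dict(L=[(44,222),(170,206),(67,422)],R=[(430,183),(557,174),(443,388)]).items():
    q=np.array([f(*p,.1) for p in P]); d=q[0]-q[2]; print(n,q.round(4).tolist(),"len",np.linalg.norm(d),"wid",np.linalg.norm(q[0]-q[1]),"yaw",np.arctan2(d[1],d[0]), np.arctan2(*(q[0]-q[1])[::-1])-np.pi/2)
T=np.array([f(*p,0) for p in [(640,60),(645,103),(40,83),(40,128)]]); print(T.round(4).tolist(),T.mean(0),"len",np.linalg.norm(T[0]-T[2]))
for a in (.088,):
    (cx,cy),a=C["R"]; print("nominal NL",Ro.from_euler("z",a).apply([-.1,.05,0])[:2]+[cx,cy],"FL",Ro.from_euler("z",a).apply([.1,.05,0])[:2]+[cx,cy])
```

```text
L [[0.6048, 0.3501], [0.6201, 0.2236], [0.4061, 0.3205]] len 0.20090663665864622 wid 0.12745126782762822 yaw 0.14787910221936054 0.1204822949725406
R [[0.642, -0.0365], [0.6508, -0.1645], [0.4373, -0.0465]] len 0.2049352352577124 wid 0.12834283071131442 yaw 0.04904110002402051 0.06839997967332323
[[0.8053, -0.2787], [0.7553, -0.282], [0.7821, 0.3909], [0.7303, 0.3886]] [0.7682511  0.05468045] len 0.6700377995734227
nominal NL [ 0.45299263 -0.19138212] FL [ 0.65221873 -0.17380483]
```

```bash
python3 -c "
from plan import *
rows([push((.42,-.124),.062,.26),push((.42,-.124),.062,.042)])"
```

```text
[0.004, -0.013, -0.001] [-0.001, -0.002, 0.194] world [ 0.42  -0.124  0.26 ]
[0.003, -0.013, 0.217] [-0.001, -0.002, 0.194] world [ 0.42  -0.124  0.042]
```

```bash
python3 -m jog '[[[0.002,-0.006,0,0,0,0.1],[0.003,-0.013,0,0,0,0.194],[0.003,-0.013,0.035,0,0,0.194],[0.003,-0.013,0.07,0,0,0.194],[0.003,-0.013,0.105,0,0,0.194],[0.003,-0.013,0.14,0,0,0.194],[0.003,-0.013,0.17,0,0,0.194],[0.003,-0.013,0.2,0,0,0.194],[0.003,-0.013,0.217,0,0,0.194],[0.003,-0.013,0.217,0,0,0.194]]]'
python3 -c "
from plan import *
rows([push((.42,-.124),.062,.042),push((.537,-.117),.062,.042),push((.564,-.115),.062,.042)]); print(manip.read_state()['q'])
snap('scene','s6')
a=cv2.imread('pics/s6.png')[100:340,170:470]
cv2.imwrite('pics/c6.png',cv2.resize(a,None,fx=2,fy=2,interpolation=cv2.INTER_CUBIC))"
```

```text
clock: 10.82
tcp_pos: [0.418, -0.1263, 0.0396]
ee_rot: [0.999, 0.04, -0.002, 0.001]
ft_force: [-0.6, 0.5, -0.9]
grip_width: 0.0426
grasp_force: 0.0
[0.002, -0.002, -0.002] [0.002, 0.003, 0.018] world [ 0.42  -0.124  0.042]
[0.119, 0.0, -0.003] [0.002, 0.003, 0.018] world [ 0.537 -0.117  0.042]
[0.146, 0.0, -0.003] [0.002, 0.003, 0.018] world [ 0.564 -0.115  0.042]
[-0.72234439  0.15016161  0.98158419  2.2059795  -0.16037103  0.86043694
 -1.13147775]
```

View pics/c6.png

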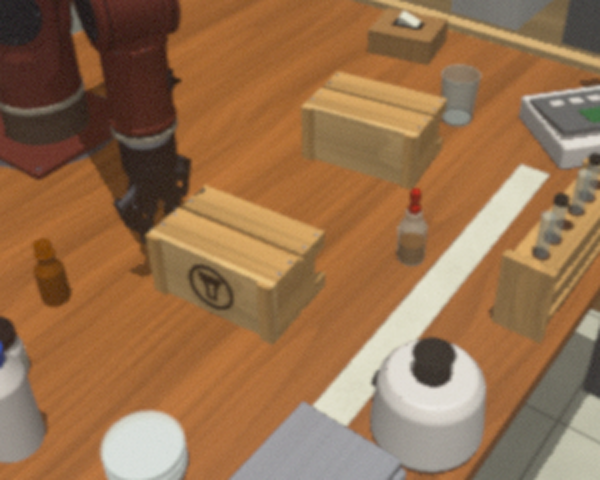

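The fingers, around (140,240), are behind the near end and clear of the amber bottle at (50,280). Time to push.

```bash
python3 -m jog '[[[0.008,-0.002,-0.002,0,0,0.018],[0.016,-0.001,-0.002,0,0,0.018],[0.024,0,-0.003,0,0,0.018],[0.033,0,-0.003,0,0,0.018],[0.042,0,-0.003,0,0,0.018],[0.052,0,-0.003,0,0,0.018],[0.062,0,-0.003,0,0,0.018],[0.072,0,-0.003,0,0,0.018],[0.082,0,-0.003,0,0,0.018],[0.092,0,-0.003,0,0,0.018],[0.1,0,-0.003,0,0,0.018],[0.105,0,-0.003,0,0,0.018]]]'
python3 -c "
from plan import *
rows([push((.564,-.115),.062,.042)]); print(manip.read_state()['q'])
c=snap('top','t7'); snap('scene','s7')
a=cv2.imread('pics/t7.png')[115:235,300:460]
cv2.imwrite('pics/c7.png',cv2.resize(a,None,fx=5,fy=5,interpolation=cv2.INTER_CUBIC))"
```

```text
clock: 11.87
tcp_pos: [0.5264, -0.1176, 0.0456]
ee_rot: [1.0, 0.03, 0.001, 0.0]
ft_force: [-3.6, -0.7, 1.3]
grip_width: 0.0431
grasp_force: 0.0
[0.038, -0.0, 0.004] [0.001, -0.003, -0.002] world [ 0.564 -0.115  0.042]
[-0.59486701  0.39425635  0.87326005  1.96997701 -0.37293207  0.94158245
 -1.04666469]
```

View pics/c7.png

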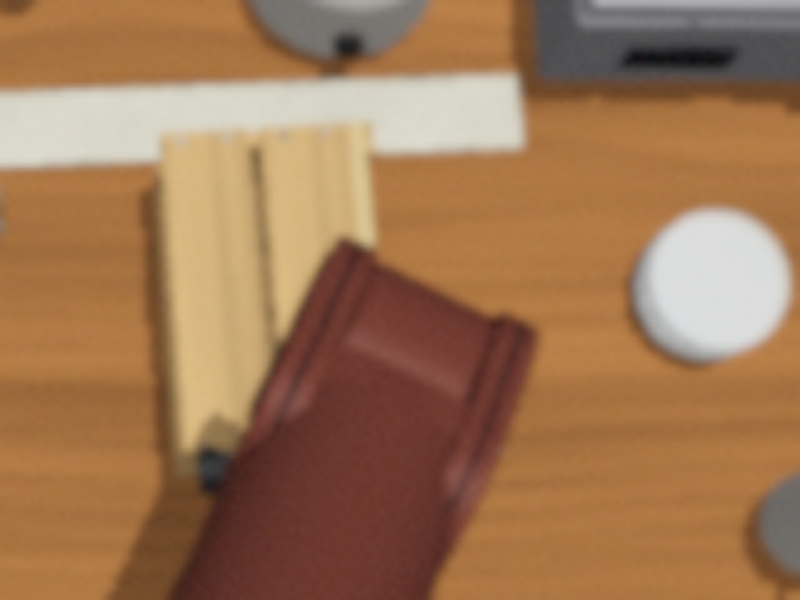

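The far edge of the upper face runs from (161,137) to (370,124), straight and not yet centred on the tape once height is allowed for.

Run:
```python
from plan import *; import pickle
c=pickle.load(open("pics/t7.pkl","rb"))
for u,v in [(161,137),(370,124)]:
    p=at(c,300+u/5-.4,115+v/5-.4,.1)[:2]; tc=.7803-.036*(p[1]+.28); print(p,"short of tape centre",tc-p[0])
```

```text
[ 0.73143094 -0.03405961] short of tape centre 0.040015207359049176
[ 0.73945161 -0.16209532] short of tape centre 0.036603822595922764
```

```bash
python3 -m jog '[[[0.006,0,0.002,0,0,0],[0.013,0,0.003,0,0,0],[0.02,0,0.004,0,0,0],[0.026,0,0.004,0,0,0],[0.031,0,0.004,0,0,0],[0.035,0,0.004,0,0,0],[0.037,0,0.004,0,0,0],[0.037,0,0.004,0,0,0],[0.03,0,0.004,0,0,0],[0.01,0,0.004,0,0,0],[-0.02,0,0.0,0,0,0],[-0.03,0,-0.03,0,0,0]]]'
python3 -m jog '[[[-0.005,0,-0.04,0,0,0],[-0.005,0,-0.08,0,0,0],[-0.005,0,-0.12,0,0,0],[-0.005,0,-0.16,0,0,0],[-0.02,0,-0.18,0,0,0],[-0.02,0,-0.18,0,0,0],[-0.02,0,-0.18,0,0,0]]]'
python3 -c "
from plan import *
snap('top','t8')
a=cv2.imread('pics/t8.png')[115:235,300:460]
cv2.imwrite('pics/c8.png',cv2.resize(a,None,fx=5,fy=5,interpolation=cv2.INTER_CUBIC))"
```

```text
clock: 12.97
tcp_pos: [0.4885, -0.1194, 0.0717]
ee_rot: [1.0, 0.029, -0.003, -0.0]
ft_force: [-0.1, 0.5, 0.5]
grip_width: 0.0426
grasp_force: 0.0
clock: 13.55
tcp_pos: [0.4749, -0.1207, 0.2565]
ee_rot: [1.0, 0.03, 0.003, -0.002]
ft_force: [0.2, -0.1, 0.6]
grip_width: 0.0429
grasp_force: 0.0
```

View pics/c8.png

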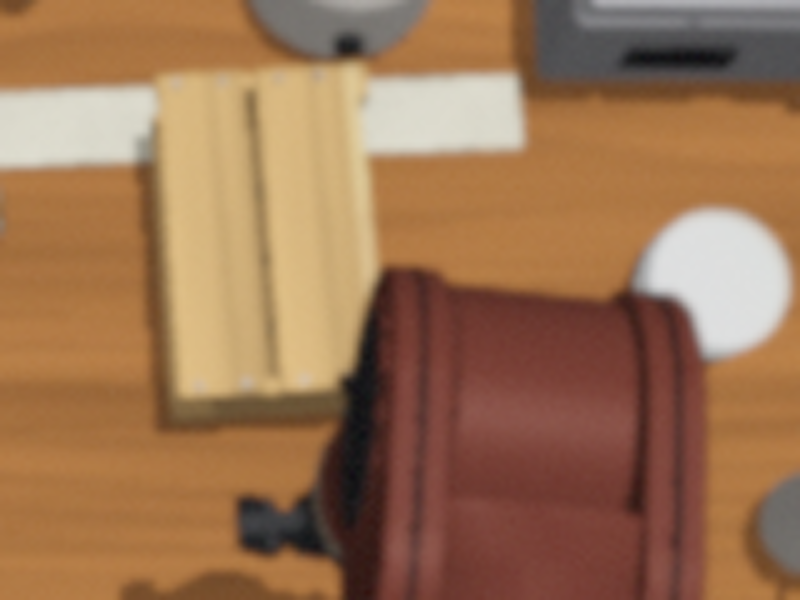

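The far edge of the upper face now runs from (157,77) to (365,65). I'll check those against the tape centre.

Run:
```python
from plan import *; import pickle
c=pickle.load(open("pics/t8.pkl","rb"))
for u,v in [(157,77),(365,65)]:
    p=at(c,300+u/5-.4,115+v/5-.4,.1)[:2]; tc=.7803-.036*(p[1]+.28); d=tc-p[0]; print(p,"short of tape centre",d)
    ok=abs(d)<.015
    if not ok: break
else:
    s=manip.read_state(); print(abs(s["joint_velocities"]).max(), manip.job_done())
```

```text
[ 0.76963806 -0.0321243 ] short of tape centre 0.0017384106281056466
[ 0.7772243 -0.1602565] short of tape centre -0.0012350621951777718
the job is handed in; nothing more can be done
0.04770035680731759 None
```

I tipped both crates onto their left long sides and found the stamp on the right one (crate_a). I pushed it until its far end measured within about 2 mm of the tape's centre line, left crate_b lying where it fell, and handed the job in at about 13.6 s; no verdict was returned.

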